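Load the sample canister and start the reader

TASK

Push the blue canister slowly up the black ramp of the reader's feed bay with your fingertips, over the crest and right home against the orange stop, keeping a finger behind it all the way so that it neither rolls back nor runs ahead. Then press the green start button fully down and let go. Be gentle, do not lift or grip the canister, and leave everything else on the table where it is.

Things in the scene. Friction and masses are not known exactly. Their poses are not given: they have to be found in the camera images.
- bay: Fixed grey feed bay of a desk-top reader, 315 x 108 mm, rising away from the robot. Origin at table level; x points up the ramp, y across, z up. Level entry floor 12 mm high from x = -115 to -60 mm, behind a yellow kerb 4 mm high, 10 mm wide. White side walls 96 mm apart inside, 6 mm thick, 40 mm high, from x = -125 to +110 mm. Grey reader head, 60 mm high, from x = +118 to +190 mm.
- ramp_foot (a point): Middle of the foot of the black 8 degree ramp: bay x = -60 mm, 12 mm above the table.
- crest (a point): Middle of the ramp's upper edge: bay x = +70 mm, 30 mm above the table. Beyond it a white level seat lies 4 mm lower (26 mm above the table), 40 mm long, up to the stop.
- stop (a point): Middle of the orange stop's face at seat level: bay x = +110 mm, 26 mm above the table. The stop is 8 mm thick, its top 56 mm above the table. Seated, the canister's centre is at about bay x = +85, y = 0, z = +51 mm.
- canister: Blue sealed canister with white ends and white stripes, a cylinder 50 mm in diameter and 90 mm long, about 0.2 kg, with a hard slippery shell, lying across the bay's entry at the foot of the ramp, free to roll. Origin at its centre; y is the cylinder's axis (x and z turn as it rolls). It starts with its centre 37 mm above the table, and rolls freely down the ramp if left alone; in the seat it stays.
- start (a joint): Green start button: travel pressed down in m, 0 up, 0.006 fully down; spring return, 4 N when fully down.
- start_top (a point): Centre of the top face of the green start button (32 mm in diameter, in a grey housing on the table, to the left or right of the bay). Press straight down here.
- mug: White mug, 76 mm wide, 90 mm high, on the other side of the bay from the button; origin under its centre. Leave alone.
- spare_a: Spare orange canister standing upright, 50 mm in diameter, 90 mm high; origin under its centre. Leave alone.
- spare_b: Second spare orange canister standing upright, same size; origin under its centre. Leave alone.
- sanitiser: Clear bottle with a blue cap, 60 mm in diameter, 140 mm high; origin under its centre. Leave alone.
- tester: Black hand-held tester lying flat, 125 x 60 x 30 mm, with a white nozzle; origin under the centre of the black body. Leave alone.
- torch: Metal torch lying on the table, 145 mm long, 32 mm at the head; origin under it. Leave alone.
There are look-alikes about, which are no part of the job. Of the things shaped like the part that bears start, the grey one is meant.

How it is judged:
On the way, in this order (a step that is already met when the one before it is completed fails the run):
1. the canister is past half-way up the ramp (x of canister in the frame of bay between 0.01 and 0.075 m).
2. the canister rests in the seat against the stop (x of canister in the frame of bay between 0.08 and 0.09 m and z of canister in the frame of bay between 0.046 and 0.055 m and angle between the y axis of canister and the y axis of bay, either way round below 0.1 rad), for 0.2 s.
3. the start button is pressed fully down (value of joint start above 0.0045 m), for 0.05 s.
At the end, for the whole second after the job is handed in: The blue canister lies at rest in the seat, centre within 5 mm of x = 85 mm in the bay's frame and square to it within 0.1 rad, the button was pressed after that (at least 4.5 mm) and has come back up, and every other thing is within 30 mm of where it was (all of step 2 and linear speed of canister below 0.02 m/s and value of joint start below 0.002 m and distance of each of mug, spare_a, spare_b, sanitiser, tester, torch from where it was at the start of the episode below 0.03 m); the robot touches nothing.
It fails at once if the canister rolls freely on the ramp (back or ahead of the finger) faster than 0.15 m/s (x of canister in the frame of bay between -0.055 and 0.06 m and linear speed of canister above 0.15 m/s and contact force between canister and the fingers below 0.001 N and contact force between canister and the arm below 0.001 N).
It fails at once if the canister is lifted 10 mm or more off the bay or taken between the fingers (distance between the grasp point and canister below 0.022 m or z of canister in the frame of bay above 0.068 m or (x of canister in the frame of bay below 0.03 m and z of canister in the frame of bay above 0.06 m) or (x of canister in the frame of bay below -0.02 m and z of canister in the frame of bay above 0.053 m)).
It fails at once if the canister is squeezed or rammed with more than 40 N (contact force between canister and the fingers above 40 N).
It fails at once if the start button is pressed before the canister is home (value of joint start above 0.003 m and x of canister in the frame of bay below 0.078 m).
It fails at once if another thing on the table is pushed 30 mm away or knocked over (distance of any of mug, spare_a, spare_b, sanitiser, tester, torch from where it was at the start of the episode above 0.03 m or angle between any of mug, spare_a, spare_b, sanitiser, tester, torch's own z axis and vertical above 0.4 rad).
It also fails if it takes over 48 s, if anything falls off the work surface, if the arm or the gripper's body presses on something with over 40 N, if the wrist force passes 120 N, or if a joint passes its speed limit or range.

ROBOT

A 6-joint arm with a two-finger parallel gripper is mounted at the origin on the work surface. World frame = base frame: x ahead of the robot, y to its left, z up, the work surface at z = 0. Lengths are in m, angles in rad, forces in N, time in s.
With the tool pointing down it reaches from about 0.35 to 0.975 m from the base axis. Payload 7.1 kg.
Tool frame: the origin (TCP) lies midway between the tips of the shut fingers; the grasp point (between the pads) lies 19 mm behind it; z points along the fingers, x is the direction in which the jaws open and shut, and the axes are right-handed (so a half turn about z gives the same grasp; the last joint's range is limited). The gripper opens to 88 mm and grips with 3 to 60 N. Pads are 20 mm wide; open, the fingers measure 115 mm over their backs; the gripper's body (75 mm by 178 mm) begins 61 mm behind the grasp point.
Start: joints at [-1.246, 0.423, 1.63, -0, 1.089, -0.019], TCP at [0.211, -0.588, 0.223] pointing down, gripper open.
Joint ranges: [-3, 3], [-0.9, 2.11], [0.09, 2.58], [-1.31, 4.45], [0.11, 2.69], [-2.54, 2.54]. Speed limits (rad/s): [2.39, 2.39, 3.01, 3.14, 3.14, 3.14].

INTERFACE

Orientations are given as a unit quaternion [w, x, y, z].
In Python, from station import move_pose, movel, movej, command_gripper, wait, inverse_kinematics, read_camera, camera_info, MotionError, job_done, get_time, get_joint_pos, get_qvel, get_effort, get_tcp_pos, get_ee_rot, get_ft_force, get_ft_torque, get_grip_width gives the robot as it stands. Calls block until the motion is done:
- move_pose(position, orientation): joint-space move of the TCP to a pose.
- movel(position, frame=None, v=0.15, until_force=None): straight line of the TCP; frame=None keeps the orientation; v is the mean speed in m/s. With until_force (N) it stops when the force on the tool has changed by that much, and returns True; else False.
- movej(angles): joint-space move.
- command_gripper(opening): opening from 0.0 (shut) to 1.0 (fully open); the grip force is fixed at half the most; returns when the fingers have stopped.
- wait(seconds).
- inverse_kinematics(position, orientation): joint angles nearest the present ones, or None.
- read_camera(name): name is "scene" or "top"; returns the picture (400x640x3 uint8, red, green, blue); there is no depth.
- camera_info(name): a dict with "intrinsics" (3x3 intrinsics, pixels), "dist" ([k1, k2, p1, p2, k3] as OpenCV has them; the pictures are not rectified), "T" (4x4, takes a point from camera to world coordinates). Camera axes: x right, y up, looking along -z (the intrinsics and any distortion apply to the point x, -y, -z); pixel columns grow to the right and rows downward; lengths in m; the calibration is good to about 2 mm. A picture is of the moment at which its call begins. camera_info takes no time and is no camera call.
A pose or a line that the arm cannot do raises MotionError and nothing moves.
- job_done(): hands the job in, once; it reports no verdict.
Readings, each from a call of its own:
- get_time(): time.
- get_joint_pos(): joint angles.
- get_qvel(): joint speeds.
- get_effort(): joint torques, N m.
- get_tcp_pos(): TCP position.
- get_ee_rot(): TCP orientation.
- get_ft_force(): force on the tool from outside, world axes, zero at the start.
- get_ft_torque(): the same for the moment, N m.
- get_grip_width(): opening from 0.0 (shut) to 1.0 (fully open).
Only numpy, scipy, OpenCV 4.12 (cv2) and the standard library are available. Lean on these libraries where they do the work, as an engineer would, in place of code of your own. Each camera call takes 0.05 s, during which the arm holds its last target.

## Working session

There is one attempt and no reset: what is moved stays moved. The work goes in short steps, each a Python script; the robot and the scene stay as the last script left them, time stands still between calls to the robot, and variables do not carry over. Pictures are saved under pics/ and viewed, and the job is handed in when it is done.

```bash
ls; mkdir -p pics; python3 - <<'E'
from station import *
import cv2,numpy as np
for n in("scene","top"):
    im=read_camera(n);cv2.imwrite(f"pics/{n}0.png",im[:,:,::-1]);c=camera_info(n);print(n,{k:np.round(np.array(v),4).tolist() for k,v in c.items()})
print(get_time(),get_tcp_pos(),get_ee_rot(),get_grip_width())
E
```

```text
pics
scene {'intrinsics': [[456.4087, 0.0, 317.4583], [0.0, 456.4087, 201.8163], [0.0, 0.0, 1.0]], 'dist': [0.0086, 0.0, 0.0, 0.0, 0.0], 'T': [[0.4354, -0.7048, 0.56, 1.2293], [0.9002, 0.3417, -0.2699, -0.343], [-0.0011, 0.6216, 0.7833, 0.9853], [0.0, 0.0, 0.0, 1.0]]}
top {'intrinsics': [[394.9984, 0.0, 326.4629], [0.0, 394.9984, 197.326], [0.0, 0.0, 1.0]], 'dist': [-0.0753, 0.0, 0.0, 0.0, 0.0], 'T': [[0.0116, 0.9969, -0.0776, 0.4778], [-0.9998, 0.0126, 0.0132, -0.0031], [0.0142, 0.0774, 0.9969, 1.189], [0.0, 0.0, 0.0, 1.0]]}
0.1 [ 0.21053238 -0.58794729  0.22199361] [-4.05130026e-04  8.17631013e-01 -5.75742184e-01 -5.47340113e-04] 1.0014625276232052
```

View pics/top0.png

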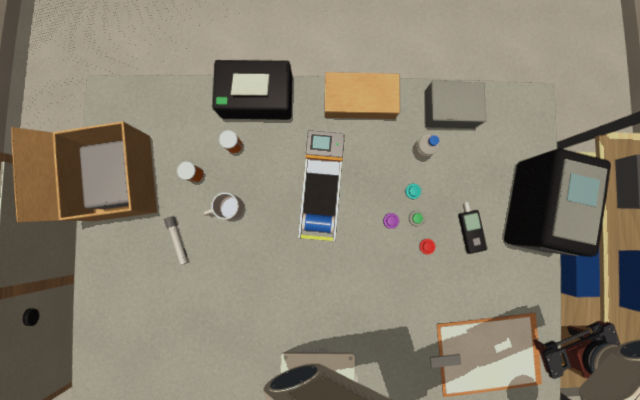

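View pics/scene0.png

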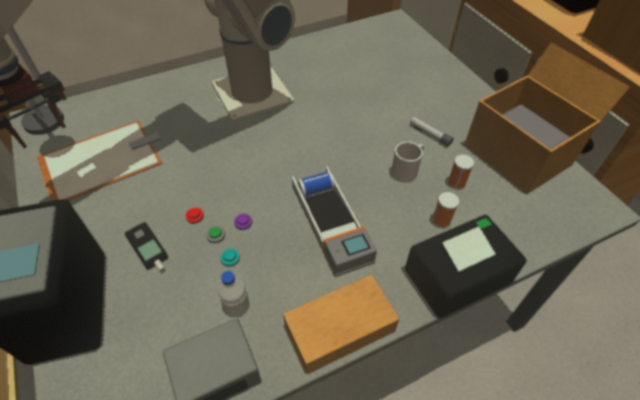

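Top view: the bay spans (302–343, 130–240), with the blue canister at (319,223). Button-like things: green cap at (417,218), teal (413,191), purple (391,221) and red (428,246). I choose the green cap in the grey housing at (417,218), which is (216,233) in the scene view. Next are close crops to check this.

```bash
python3 - <<'E'
import cv2,numpy as np
t=cv2.imread("pics/top0.png");s=cv2.imread("pics/scene0.png")
a=cv2.resize(t[120:250,290:355],None,fx=4.5,fy=4.5,interpolation=cv2.INTER_CUBIC)
b=cv2.resize(t[170:260,370:450],None,fx=5,fy=5,interpolation=cv2.INTER_CUBIC)
h=max(a.shape[0],b.shape[0]);o=np.zeros((h,a.shape[1]+b.shape[1],3),np.uint8);o[:a.shape[0],:a.shape[1]]=a;o[:b.shape[0],a.shape[1]:]=b
cv2.imwrite("pics/ctop.png",o)
a=cv2.resize(s[160:280,285:385],None,fx=4,fy=4,interpolation=cv2.INTER_CUBIC)
b=cv2.resize(s[200:275,175:265],None,fx=4,fy=4,interpolation=cv2.INTER_CUBIC)
h=max(a.shape[0],b.shape[0]);o=np.zeros((h,a.shape[1]+b.shape[1],3),np.uint8);o[:a.shape[0],:a.shape[1]]=a;o[:b.shape[0],a.shape[1]:]=b
cv2.imwrite("pics/cscene.png",o)
E
```

```text
(no output)
```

View pics/ctop.png

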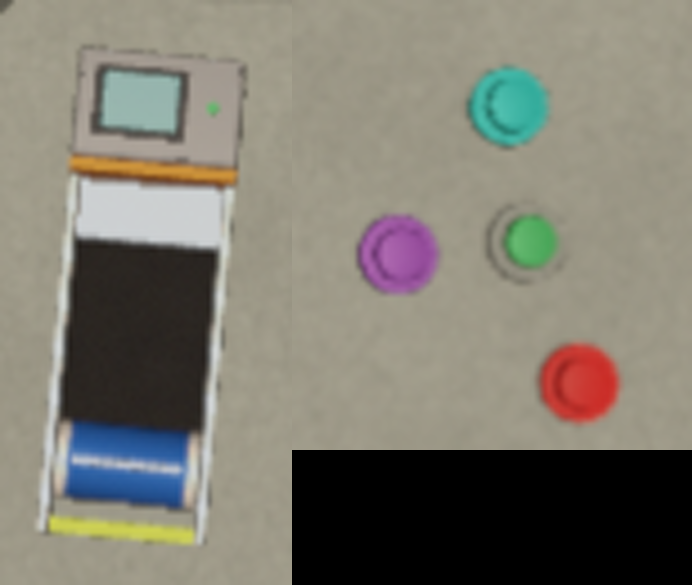

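View pics/cscene.png

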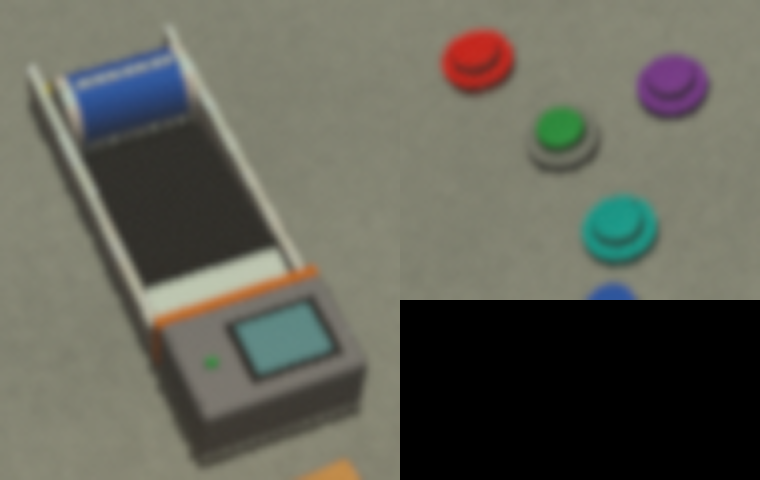

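The crops confirm it: a green cap in a grey housing, with the other three in solid teal, purple and red. The canister lies at the entry, at the yellow-kerb end. Now I'll measure positions.

```bash
cat >h.py <<'E'
from station import *
import cv2,numpy as np
def rays(n,px):
    c=camera_info(n);K=np.array(c["intrinsics"]);D=np.array(c["dist"]);T=np.array(c["T"])
    u=cv2.undistortPoints(np.array(px,float).reshape(-1,1,2),K,D)[:,0]
    d=np.c_[u[:,0],-u[:,1],-np.ones(len(u))]@T[:3,:3].T
    return T[:3,3],d
def onplane(n,px,z):
    o,d=rays(n,px);return o+d*((z-o[2])/d[:,2])[:,None]
def blob(im,lo,hi,roi):
    x0,y0,x1,y1=roi
    h=cv2.cvtColor(im,cv2.COLOR_RGB2HSV)
    m=cv2.inRange(h,np.array(lo),np.array(hi));mm=np.zeros_like(m);mm[y0:y1,x0:x1]=m[y0:y1,x0:x1]
    n,l,s,c=cv2.connectedComponentsWithStats(mm)
    if n<2:return None
    k=1+np.argmax(s[1:,4]);cn,_=cv2.findContours((l==k).astype(np.uint8),0,2)
    return c[k],s[k],cv2.minAreaRect(cn[0]),cv2.boxPoints(cv2.minAreaRect(cn[0]))
def two(pa,pb):
    o1,d1=rays("top",[pa]);o2,d2=rays("scene",[pb]);d1=d1[0]/np.linalg.norm(d1[0]);d2=d2[0]/np.linalg.norm(d2[0])
    A=np.c_[d1,-d2];t=np.linalg.lstsq(A,o2-o1,rcond=None)[0];p,q=o1+d1*t[0],o2+d2*t[1];return (p+q)/2,np.linalg.norm(p-q)
E
python3 - <<'E'
from h import *
np.set_printoptions(precision=4,suppress=True)
t=cv2.imread("pics/top0.png")[:,:,::-1].copy();s=cv2.imread("pics/scene0.png")[:,:,::-1].copy()
R=(290,125,355,250)
o=blob(t,(8,130,90),(22,255,255),R);y=blob(t,(24,110,90),(36,255,255),R);k=blob(t,(0,0,0),(179,255,65),R);b=blob(t,(100,120,60),(125,255,255),R);g=blob(t,(45,90,60),(75,255,255),(400,205,435,232))
gs=blob(s,(45,90,50),(75,255,255),(200,220,232,250));bs=blob(s,(100,120,50),(125,255,255),(290,160,340,200))
os_=blob(s,(5,110,70),(22,255,255),(315,215,375,250))
for n,v in dict(o=o,y=y,k=k,b=b,g=g,gs=gs,bs=bs,os=os_).items(): print(n,v[0],v[1],v[2])
O=onplane("top",[o[0]],.056)[0];Y=onplane("top",[y[0]],.016)[0]
d=O-Y;print("O",O,"Y",Y,"len",np.hypot(*d[:2]),"(exp .234) yaw",np.degrees(np.arctan2(d[1],d[0])))
print("orange corners",onplane("top",o[3],.056)); print("yel corners",onplane("top",y[3],.016)); print("black corners",onplane("top",k[3],.03))
print("blue",onplane("top",[b[0]],.055),onplane("top",b[3],.037));print("two blue",two(b[0],bs[0]))
print("green",[onplane("top",[g[0]],z)[0] for z in(.02,.03)],"two",two(g[0],gs[0]), "two o",two(o[0],os_[0]))
E
```

```text
o [323.5224 157.5075] [306 155  37   6 134] ((323.90997314453125, 157.53564453125), (36.12454605102539, 3.681758165359497), 4.969740867614746)
y [316.4286 237.3905] [301 235  32   6 105] ((316.4655456542969, 237.41380310058594), (31.225101470947266, 3.238774061203003), 4.763641834259033)
k [320.315  194.2585] [ 304  173   34   43 1238] ((320.24591064453125, 194.29507446289062), (30.96322250366211, 40.197872161865234), 5.194429397583008)
b [318.0559 217.8045] [306 214  25   9 179] ((318.0247497558594, 217.75245666503906), (24.676923751831055, 7.064764022827148), 5.7105937004089355)
g [417.2532 217.7342] [413 213  10  10  79] ((417.5, 217.5), (9.0, 9.0), 90.0)
gs [214.4343 231.6162] [209 227  12  10  99] ((214.5, 231.5), (9.0, 11.0), 90.0)
bs [317.7638 184.1882] [304 176  27  17 271] ((317.70062255859375, 184.38214111328125), (10.835186958312988, 25.507835388183594), 73.61045837402344)
os [341.3111 235.0889] [323 226  41  24 135] ((341.7635803222656, 234.6507568359375), (8.849184036254883, 45.643157958984375), 62.241458892822266)
O [ 0.6817 -0.0083  0.056 ] Y [0.4499 0.0096 0.016 ] len
[... 168 characters left out ...]
 0.056 ]]
yel corners [[ 0.4483  0.0559  0.016 ]
 [ 0.4578  0.0552  0.016 ]
 [ 0.4513 -0.0369  0.016 ]
 [ 0.4417 -0.0362  0.016 ]]
black corners [[ 0.5213  0.0498  0.03  ]
 [ 0.6397  0.041   0.03  ]
 [ 0.6326 -0.0503  0.03  ]
 [ 0.5141 -0.0408  0.03  ]]
blue [[0.5068 0.0053 0.055 ]] [[ 0.5003  0.0422  0.037 ]
 [ 0.5208  0.0405  0.037 ]
 [ 0.5145 -0.0312  0.037 ]
 [ 0.494  -0.0294  0.037 ]]
two blue (array([0.5071, 0.0057, 0.0512]), np.float64(0.0007680502953566694))
green [array([ 0.5112, -0.2898,  0.02  ]), array([ 0.5109, -0.2873,  0.03  ])] two (array([ 0.5111, -0.2904,  0.0189]), np.float64(0.00077041360917676)) two o (array([ 0.6817, -0.0107,  0.0496]), np.float64(0.005418937125099143))
```

```bash
cat >>h.py <<'E'
B=np.array([.568,.0005]);yaw=np.radians(-4.4)
ex=np.array([np.cos(yaw),np.sin(yaw)]);ey=np.array([-ex[1],ex[0]])
def W(x,y,z): return np.r_[B+x*ex+y*ey,z].tolist()
def bay(p): d=np.array(p)[:2]-B;return np.array([d@ex,d@ey,p[2]])
phi=yaw-np.pi/2
Q=[0.,float(np.cos(phi/2)),float(np.sin(phi/2)),0.]
E
python3 - <<'E'
from h import *
np.set_printoptions(precision=4,suppress=True)
for p in [(319,214),(318.5,232),(317.5,223)]: print(p,bay(onplane("top",[p],.037)[0]))
print(bay(onplane("top",[(303,224)],.037)[0]),bay(onplane("top",[(333,225.5)],.037)[0]))
print(W(-.15,0,.1),inverse_kinematics(W(-.15,0,.1),Q),inverse_kinematics(W(.05,0,.04),Q))
E
```

```text
(319, 214) [-0.0496 -0.0015  0.037 ]
(318.5, 232) [-0.1019 -0.0047  0.037 ]
(317.5, 223) [-0.0761  0.0005  0.037 ]
[-0.0828  0.0423  0.037 ] [-0.0794 -0.0451  0.037 ]
[0.41844208716596193, 0.012007854219022797, 0.1] [ 0.0003  0.3402  2.1542 -0.      0.6472  1.6478] [-0.0247  0.6586  1.7347 -0.      0.7483  1.6229]
```

```bash
python3 - <<'E'
from h import *
command_gripper(0.4)
move_pose(W(-.14,0,.2),Q)
movel(W(-.14,0,.06),frame=Q,v=.12)
movel(W(-.14,0,.026),v=.06)
print(get_time(),bay(get_tcp_pos()),get_ft_force(),get_grip_width())
for n in("scene","top"): cv2.imwrite(f"pics/{n}1.png",read_camera(n)[:,:,::-1])
t=cv2.imread("pics/top1.png");s=cv2.imread("pics/scene1.png")
a=cv2.resize(t[120:250,270:370],None,fx=4,fy=4,interpolation=cv2.INTER_CUBIC);b=cv2.resize(s[110:240,285:385],None,fx=4,fy=4,interpolation=cv2.INTER_CUBIC)
cv2.imwrite("pics/c1.png",np.hstack([a,b]))
E
```

```text
5.35 [-1.40095584e-01 -2.09733146e-06  2.57880166e-02] [-1.07697817 -0.71779296 -1.18222408] 0.40296909789789653
```

View pics/c1.png

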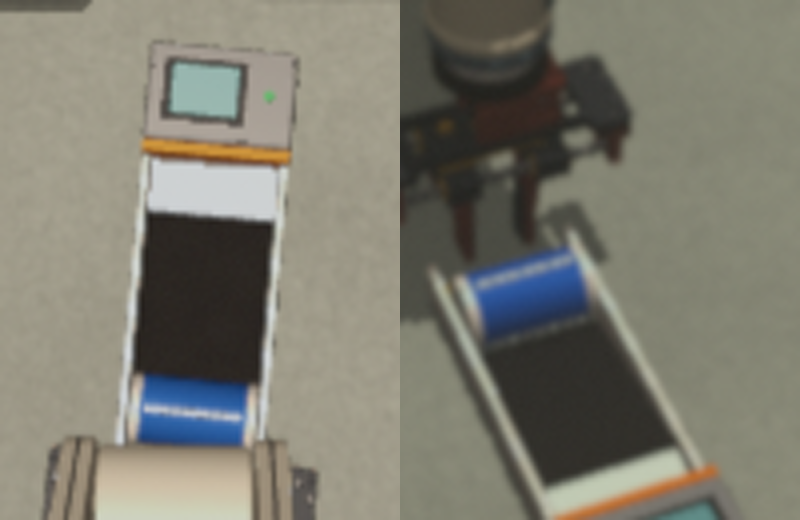

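The fingers are centred behind the canister (scene crop, fingertips about 15–20 mm behind it) and inside the walls. I'll push up to half-way first.

```bash
python3 - <<'E'
from h import *
movel(W(-.110,0,.026),v=.03)
movel(W(-.097,0,.026),v=.02)
xc=.01
zr=lambda xc:.012+.0252+.1405*(xc+.06)-.012
r=movel(W(xc-.035,0,zr(xc)),v=.03,until_force=12)
print(r,get_time(),bay(get_tcp_pos()),get_ft_force())
for n in("scene","top"): cv2.imwrite(f"pics/{n}2.png",read_camera(n)[:,:,::-1])
t=cv2.imread("pics/top2.png");s=cv2.imread("pics/scene2.png")
a=cv2.resize(t[120:250,270:370],None,fx=4,fy=4,interpolation=cv2.INTER_CUBIC);b=cv2.resize(s[130:260,285:385],None,fx=4,fy=4,interpolation=cv2.INTER_CUBIC)
cv2.imwrite("pics/c2.png",np.hstack([a,b]))
E
```

```text
False 9.9667 [-2.50940026e-02  2.82484523e-07  3.50218952e-02] [-0.74292599  0.57823181  0.44742092]
```

View pics/c2.png

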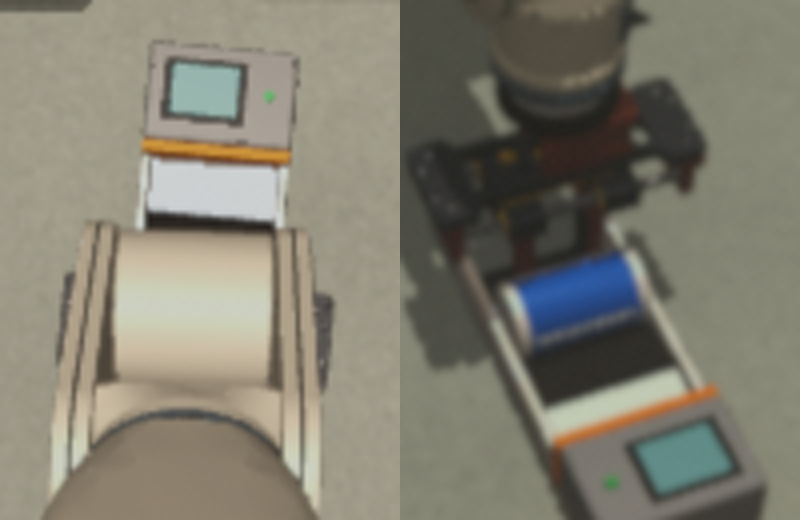

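The canister is square on the ramp with the fingers behind it (scene crop, canister at about (575,295)). Next I'll take it over the crest and home.

```bash
python3 - <<'E'
from h import *
zr=lambda xc:.012+.0252+.1405*(xc+.06)-.012
r=movel(W(.058-.035,0,zr(.058)),v=.03,until_force=12)
print(r,get_time(),bay(get_tcp_pos()),get_ft_force())
r=movel(W(.062,0,.042),v=.02,until_force=5)
print(r,get_time(),bay(get_tcp_pos()),get_ft_force())
wait(.3);print(get_ft_force())
cv2.imwrite("pics/scene3.png",read_camera("scene")[:,:,::-1]);cv2.imwrite("pics/top3.png",read_camera("top")[:,:,::-1])
s=cv2.imread("pics/scene3.png")
cv2.imwrite("pics/c3.png",cv2.resize(s[140:280,285:405],None,fx=4,fy=4,interpolation=cv2.INTER_CUBIC))
E
```

```text
False 11.8333 [ 2.29887926e-02 -3.40989699e-06  4.17530132e-02] [-0.34874013 -0.12806617  1.13111777]
True 13.1 [ 4.88308441e-02 -5.80327278e-05  4.13519023e-02] [ 0.22102036  0.06800909 -0.12990748]
[ 0.02820487  0.02058416 -0.52565117]
```

View pics/c3.png

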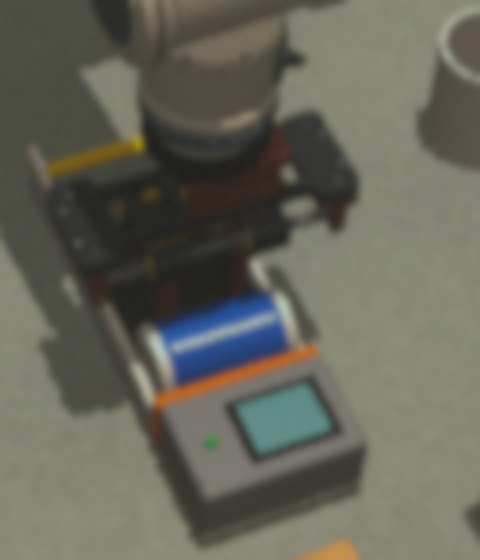

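```bash
python3 - <<'E'
from h import *
r=movel(W(.060,0,.042),v=.015,until_force=5)
print(r,get_time(),bay(get_tcp_pos()),get_ft_force())
wait(.4);print(get_ft_force(),bay(get_tcp_pos()))
movel(W(.02,0,.045),v=.06)
movel(W(.01,0,.2),v=.15)
q=get_joint_pos()
move_pose([.5112,-.2898,.12],Q)
print(get_time())
for n in("scene","top"): cv2.imwrite(f"pics/{n}4.png",read_camera(n)[:,:,::-1])
t=cv2.imread("pics/top4.png");s=cv2.imread("pics/scene4.png")
a=cv2.resize(t[120:250,270:370],None,fx=4,fy=4,interpolation=cv2.INTER_CUBIC);b=cv2.resize(s[150:280,285:385],None,fx=4,fy=4,interpolation=cv2.INTER_CUBIC)
cv2.imwrite("pics/c4.png",np.hstack([a,b]))
E
```

```text
True 13.825 [ 4.87377430e-02 -7.74394401e-05  4.06938146e-02] [-0.22248074 -0.14755693 -0.32419375]
[-0.18857384  0.06246534 -0.6367861 ] [ 0.0483068  -0.00011038  0.04034706]
17.2083
```

View pics/c4.png

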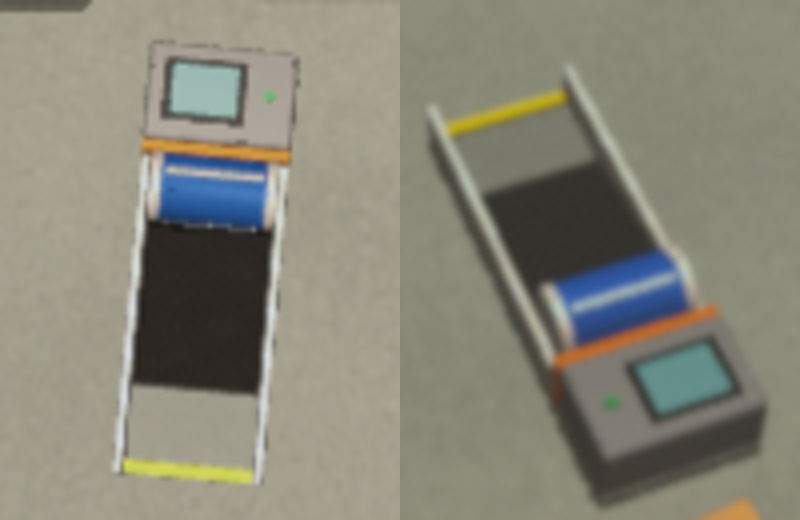

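The canister lies square in the seat, touching the orange stop (top crop (215,190)). A numeric check before pressing:

```bash
python3 - <<'E'
from h import *
np.set_printoptions(precision=4,suppress=True)
t=cv2.imread("pics/top4.png")[:,:,::-1].copy();s=cv2.imread("pics/scene4.png")[:,:,::-1].copy()
h=cv2.cvtColor(t,cv2.COLOR_RGB2HSV);m=cv2.inRange(h,np.array((95,90,50)),np.array((130,255,255)));m[:,:290]=0;m[:,355:]=0;m[:150]=0;m[190:]=0
m=cv2.morphologyEx(m,cv2.MORPH_CLOSE,np.ones((5,5)))
c,_=cv2.findContours(m,0,2);c=max(c,key=cv2.contourArea);r=cv2.minAreaRect(c);print(r)
print([bay(p) for p in onplane("top",cv2.boxPoints(r),.051)])
for row in(159,177.5): print(row,bay(onplane("top",[(323,row)],.051)[0]))
o=blob(t,(8,130,90),(22,255,255),(290,125,355,170));print(o[0],o[2])
print(get_tcp_pos(),get_grip_width())
E
```

```text
((322.7552185058594, 167.4379425048828), (25.827144622802734, 16.526050567626953), 4.763641834259033)
[array([0.0612, 0.037 , 0.051 ]), array([0.1097, 0.0375, 0.051 ]), array([ 0.1102, -0.0378,  0.051 ]), array([ 0.0617, -0.038 ,  0.051 ])]
159 [0.1104 0.0012 0.051 ]
177.5 [ 0.0564 -0.0037  0.051 ]
[323.6952 157.1238] ((323.9385681152344, 157.17623901367188), (36.12376022338867, 2.897143840789795), 5.19442892074585)
[ 0.5121 -0.2887  0.1204] 0.40435578221127977
```

The canister's centre is at about x = 85 mm, its front edge at 110 mm, and it is square to the bay. Now the button.

```bash
python3 - <<'E'
from h import *
command_gripper(0.0)
movel([.5112,-.2898,.045],v=.1); wait(.3)
f0=get_ft_force()
r=movel([.5112,-.2898,.008],v=.015,until_force=9)
print(r,get_time(),get_tcp_pos(),get_ft_force()-f0)
wait(.2);print(get_tcp_pos(),get_ft_force()-f0)
E
```

```text
True 20.925 [ 0.51124435 -0.28982737  0.01633519] [-1.37619212 -0.0913911   6.15636246]
[ 0.51125126 -0.28980097  0.01632864] [-1.28417178  0.18320453  5.70030761]
```

```bash
python3 - <<'E'
from h import *
r=movel([.5112,-.2898,.010],v=.01,until_force=9)
print(r,get_tcp_pos(),get_ft_force())
wait(.3);print(get_tcp_pos(),get_ft_force())
cv2.imwrite("pics/s5.png",cv2.resize(read_camera("scene")[190:270,170:270,::-1],None,fx=5,fy=5,interpolation=cv2.INTER_CUBIC))
movel([.5112,-.2898,.15],v=.1)
move_pose([.40,-.42,.22],Q)
for n in("scene","top"): cv2.imwrite(f"pics/{n}6.png",read_camera(n)[:,:,::-1])
print(get_time())
E
```

```text
True [ 0.5112292  -0.28981265  0.01631067] [-1.54302123  1.06608437  7.26599703]
[ 0.51123553 -0.28979164  0.01633767] [-1.29380278  0.389876    7.41441076]
24.0917
```

View pics/s5.png

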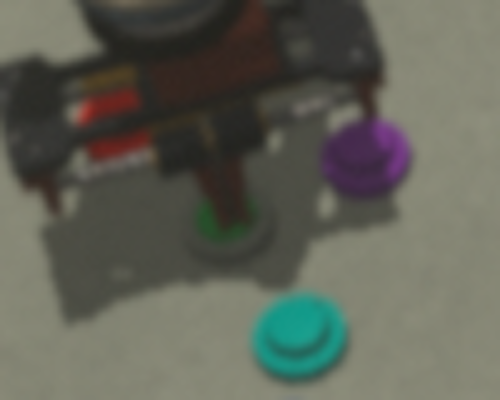

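View pics/top6.png

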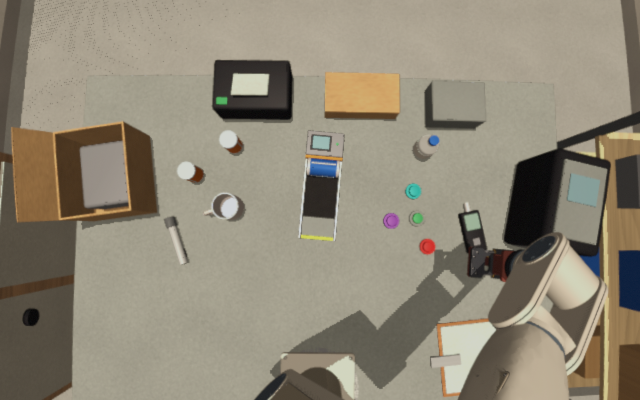

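View pics/scene6.png

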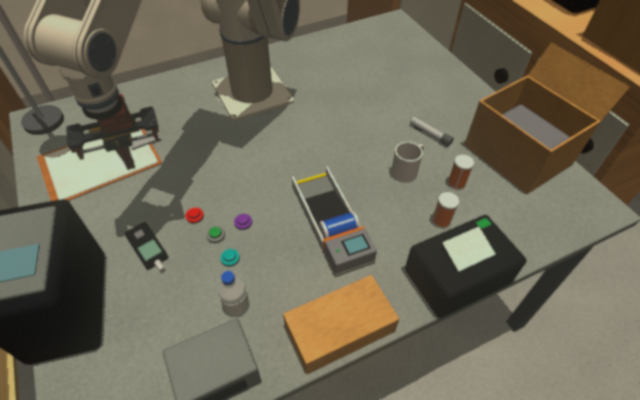

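The press bottomed out on the green button, stopping twice at z = 16.3 mm at 6–7 N. The button now looks up again at (417,218), the canister is in the seat at (323,167), and everything else is where it was. I'm handing in.

```bash
python3 -c "
from station import *
job_done();print(get_time())"
```

```text
the job is handed in; nothing more can be done
the job is handed in; nothing more can be done
```

I pushed the blue canister up the ramp and over the crest until it was home against the orange stop, using two slightly spread fingertips behind it. I then pressed the green button in the grey housing fully down and let go. I handed the job in at about 24 s; no verdict is reported.

- **Canister:** after I withdrew the fingers, the top view put its centre at about bay x = 85 mm, y = 0, square to the bay within about 1°. The push was stopped by force twice at the same tool position, set at 5 N each time. The force then read nearly zero, so that reading alone is only weak proof of contact with the stop.
- **Button:** the press stopped hard twice at the same height (z = 16.3 mm) with about 6–7 N, above the 4 N of the fully compressed spring. In the last picture it looks back up, judged by eye rather than measured.
- **Other things:** the mug, spares, sanitiser, tester and torch look unmoved in the final pictures, again by eye. The arm was clear of everything when I handed in.

No check failed. The only disagreement was about 1–3 mm between the bay features when I located the bay, and I took a middle value.

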